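# Load a mask carrier under a spring hold-down flap

### The arm

A 6-joint arm with a two-finger parallel gripper is mounted at the origin on the work surface. World frame = base frame: x ahead of the robot, y to its left, z up, the work surface at z = 0. Lengths are in m, angles in degrees, forces in N, time in s.
With the tool pointing down it reaches from about 0.35 to 0.775 m from the base axis. Payload 7.3 kg.
Tool frame: the origin (TCP) lies midway between the tips of the shut fingers; the grasp point (between the pads) lies 19 mm behind it (manip.tcp_to_grasp is the distance from the TCP to the grasp point, in m); z points along the fingers, y is the direction in which the jaws open and shut (so a half turn about z gives the same grasp; the last joint's range is limited). The gripper opens to 92 mm and grips with 3 to 60 N. Pads are 19 mm wide; open, the fingers measure 130 mm over their backs; the gripper's body (75 mm by 190 mm) begins 47 mm behind the grasp point.
Start: joints at [65.718, 19.595, 87.324, -0, 73.075, -8.365], TCP at [0.144, 0.505, 0.227] pointing down, gripper open.
Joint ranges: [-145.02, 145.02], [-44.19, 115.74], [2.07, 154.8], [-57.11, 237.11], [16.16, 152.29], [-177.93, 177.93]. Speed limits (degrees/s): [147.25, 147.25, 180, 180, 180, 180].

### API

Orientations are given as [roll, pitch, yaw] about the fixed x, y, z axes, in that order (R = Rz(yaw) Ry(pitch) Rx(roll)).
In Python, from rig import manip gives the robot as it stands.
- The arm moves only by the tool step_arm, never from a script. Its argument "plan" is text: rows parted by semicolons, each of 7 numbers parted by spaces: the shift along the tool's x, y, z in m, then the turn, a rotation vector about the tool's x, y, z in degrees, then the finger opening in m, from 0 to 0.0918. In form: x y z ax ay az hand; .... A call has 1 to 10 rows; each row is the pose to reach, as a shift and turn from the pose measured when the call began, along the tool's axes at that moment; what a row does not reach only later rows make up. A row lasts 1/12 s, in which the tool goes at most 41.7 mm and 7.16 degrees, less where a joint would pass 70% of its speed; a pose out of reach is approached as far as the arm can. A call with a gripper value outside its range is refused whole. The fingers move at their own pace and stop on an object; the grip force is fixed at half the most. Time passes only in rows, so rows that repeat a pose let the fingers close. It gives the time, the measured TCP pose, the force and the opening at its end, in the units of the state.
- manip.get_obs(): the state, without advancing time (a new reading comes with each control period).
- manip.read_camera(name): name is "scene" or "top"; returns the picture (400x640x3 uint8, red, green, blue); there is no depth.
- manip.get_calibration(name): a dict with "mtx" (3x3 intrinsics, pixels), "dist_coeffs" ([k1, k2, p1, p2, k3] as OpenCV has them; the pictures are not rectified), "R" (3x3) and "t" (3): a world point X has camera coordinates R X + t. Camera axes: x right, y down, z forward; pixel columns grow to the right and rows downward; lengths in m; the calibration is good to about 2 mm. A picture is of the moment at which its call begins. get_calibration takes no time and is no camera call.
- manip.hand_in(): hands the job in, once; it reports no verdict.
The state is a dict: "t": time; "joint_pos": joint angles; "dq": joint speeds; "joint_torque": joint torques, N m; "ee_pos": TCP position; "tool_rot": TCP orientation; "force": force on the tool from outside, world axes, zero at the start; "wrist_torque": the same for the moment, N m; "grip_width": opening from 0.0 (shut) to 1.0 (fully open).
Only numpy, scipy, OpenCV 4.12 (cv2) and the standard library are available. Lean on these libraries where they do the work, as an engineer would, in place of code of your own. Each camera call takes 0.05 s, during which the arm holds its last target.

### The job

Load the mask carrier into the fixture: with one fingertip press the long flat release bar down and keep it down, so that the spring-closed hold-down flap stays open, while the other fingertip pushes the carrier along its channel, under the flap, until it is fully home against the end stop. Then let the bar up so that the flap springs down on to the carrier, and move clear. Only push: never lift the carrier off the deck, and leave the other things on the table alone.

Things in the scene. Friction and masses are not known exactly. Their poses are not given: they have to be found in the camera images.
- fixture: Fixed aluminium loading fixture, origin on the table. Its frame, used for all positions here (mm): x along the channel, the push direction, away from the robot; y to the left of it; z up. Deck x -140 to 115, y -52 to 60, top at z 10. Channel between two guide rails (to z 20, x -135 to 100), inner faces at y -35 and 35. Left of y 60, under the release bar, is bare table (z 0).
- stop (a point): Middle of the end stop's near face at deck height, fixture (100, 0, 10): a wall across the channel's far end, up to z 28. Fully home the carrier's leading end touches it.
- carrier: Loose black flat mask carrier, 110 (x) by 66 (y) by 16 high, 0.15 to 0.3 kg, flat on the deck between the rails (2 play each side), axes parallel to the fixture's. Origin: centre of its underside. Near face at origin x - 55, top at fixture z 26. Starts with its origin at fixture x -70 to -25; fully home it is at x 45 (near face at x -10).
- flap (a joint): Angle of the hold-down flap, rad: 0 shut, 0.7 fully open (limit). Flap and release bar are one rigid rocker on a hinge along fixture x at y 44, z 34: pressing the bar down lifts the flap, a spring shuts it (about 2 N on the bar to start, 4 N fully open). The carrier passes only above about 0.3. Released with the carrier home, the flap rests on it at about 0.28.
- flap_foot (a point): Centre of the underside of the flap's dark foot: fixture (75, -7, 13) when shut. The foot (40 along x, 14 wide, y -14 to 0) hangs under the edge of the flap's panel (x 55 to 95, 60 wide) and blocks the channel; the carrier cannot push it aside. Fully open, the panel's edge stands at z 76. Hinge posts (to z 42) at x 50 and 100, y 41 to 55.
- bar_top (a point): Middle of the release bar's top face at fixture x -80. Flat steel strip 22 wide, 3 thick, along fixture x from -165 to 95, left of the deck; a fingertip may press it anywhere left of x 40 and slide along it. Shut: mid-line at y 86, z 41, outer edge tilted up; at 0.3 rad y 87, z 29; at 0.55 rad level, y 84, z 18; at 0.7 y 81, z 12. Two tips level at z 14 to 22, one on it, one behind the carrier, do both jobs.
- spare: Bystander: a second carrier of the same shape lying on the table to the right of the fixture. Leave it.
- jar: Bystander: squat jar with a white cap, 68 diameter, 45 high, left of the fixture. Origin under its centre.
- tweezers: Bystander: steel tweezers, 120 long, 8 high, left of the fixture.
- beaker: Bystander: small glass cup, 60 diameter, 55 high, right of the fixture. Origin under its centre.
- loupe: Bystander: black ring-shaped loupe, 48 diameter, 26 high, right of the fixture. Origin under its centre.
- driver: Bystander: small screwdriver, 130 long, lying left of the fixture's far end.
- wash: Bystander: white bottle, 60 diameter, 140 high, far to the left. Origin under its centre.
Mind the look-alikes: they are no part of the job. Leave any pink look-alike of the carrier alone.

How it is judged:
By the outcome, as a careful person would: the job done as asked, in the order asked, and still so for the second after the job is handed in, with the robot touching nothing.
It also fails if it takes over 40 s, if anything falls off the work surface, if the arm or the gripper's body presses on something with over 40 N, if the wrist force passes 120 N, or if a joint passes its speed limit or range.

## Working session

There is one attempt and no reset: what is moved stays moved. The work goes in short steps, Python scripts to look and compute and a tool call to move; the robot and the scene stay as the last step left them, time stands still between calls to the robot, and variables do not carry over. Pictures are saved under pics/ and viewed, and the job is handed in when it is done.

Besides the shell and the picture viewer there is one more tool, called after "Emit:" by a JSON object that holds its "fn" and its "kwargs", one argument or row to a line. step_arm: Moves the arm, as the interface text tells. Its arguments: {"type":"object","properties":{"plan":{"type":"string"}},"required":["plan"]}

```bash
ls; mkdir -p pics; python3 - <<'E'
from rig import manip
import cv2
print(manip.get_obs())
for n in ("scene","top"):
    im=manip.read_camera(n); cv2.imwrite(f"pics/{n}0.png",im[:,:,::-1])
    print(n,manip.get_calibration(n))
E
```

```text
pics
{'t': 0.0, 'joint_pos': array([ 6.57182389e+01,  1.96354806e+01,  8.73780197e+01,  6.18209767e-04,
        7.30761423e+01, -8.36464517e+00]), 'dq': array([-0.02429969, -0.0285091 ,  0.00629728, -0.0731435 , -0.04291824,
       -0.05768938]), 'joint_torque': array([ 3.57842982e-04, -4.31224680e+01, -2.44219244e+01,  7.18487240e-02,
        5.56861516e-02, -1.43246111e-04]), 'ee_pos': array([0.14377481, 0.50449107, 0.22604883]), 'tool_rot': array([-1.79911397e+02, -1.36253990e-02,  1.64082693e+02]), 'force': array([-0.67536095, -0.08028497, -0.65575259]), 'wrist_torque': array([-0.03226342, -0.00834837,  0.01034932]), 'grip_width': 0.9990586651935395}
scene {'mtx': array([[363.88978412,   0.        , 326.05427829],
       [  0.        , 363.88978412, 202.59722727],
       [  0.        ,   0.        ,   1.        ]]), 'dist_coeffs': array([-0.06247073,  0.        ,  0.        ,  0.        ,  0.        ]), 'R': array([[ 0.29773941,  0.95461976, -0.00723595],
       [ 0.69542554, -0.22207878, -0.68342105],
       [-0.65401419,  0.19844931, -0.72998857]]), 't': array([-0.28681886, -0.30967337,  1.29836672])}
top {'mtx': array([[383.42966557,   0.        , 314.17067013],
       [  0.        , 383.42966557, 201.36879728],
       [  0.        ,   0.        ,   1.        ]]), 'dist_coeffs': array([0.00337865, 0.        , 0.        , 0.        , 0.        ]), 'R': array([[-0.01015911, -0.99984255,  0.01454883],
       [-0.99412952,  0.00853158, -0.10785963],
       [ 0.10771853, -0.01555918, -0.99405967]]), 't': array([0.13948499, 0.53216805, 0.79579316])}
```

View pics/scene0.png

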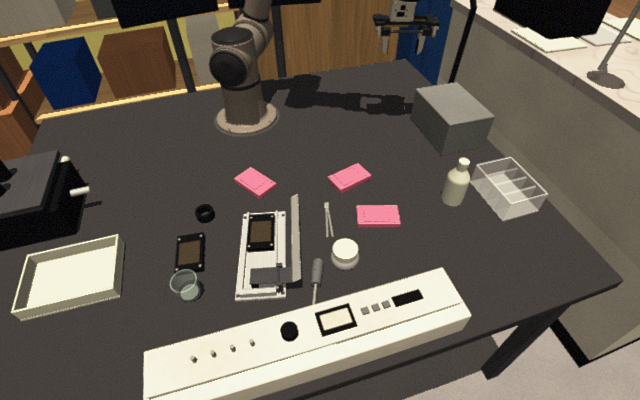

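View pics/top0.png

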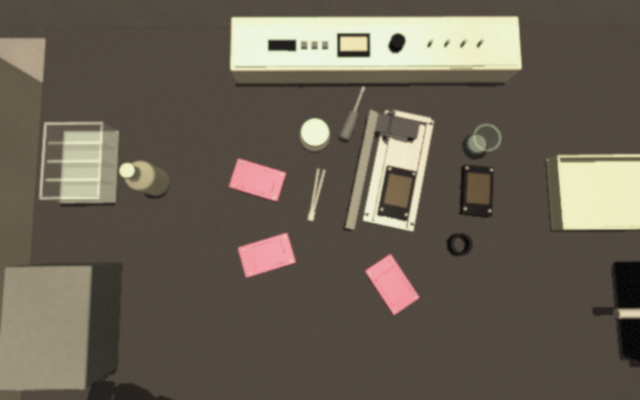

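The top view shows the fixture at about (400,170), with the black carrier inside it at (397,192) and the bar strip at (362,170). The other black carrier at (477,190) lies on the bare table, so it is the spare. The pink ones are decoys. I'll confirm this in a crop.

```bash
python3 - <<'E'
import cv2
im=cv2.imread("pics/top0.png"); c=im[95:245,330:500]
c=cv2.resize(c,None,fx=4,fy=4,interpolation=cv2.INTER_CUBIC); c=cv2.convertScaleAbs(c,alpha=1.2,beta=10)
cv2.imwrite("pics/top0c.png",c)
im=cv2.imread("pics/scene0.png"); c=im[185:310,220:350]
cv2.imwrite("pics/scene0c.png",cv2.resize(c,None,fx=4.5,fy=4.5,interpolation=cv2.INTER_CUBIC))
E
```

```text
(no output)
```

View pics/top0c.png

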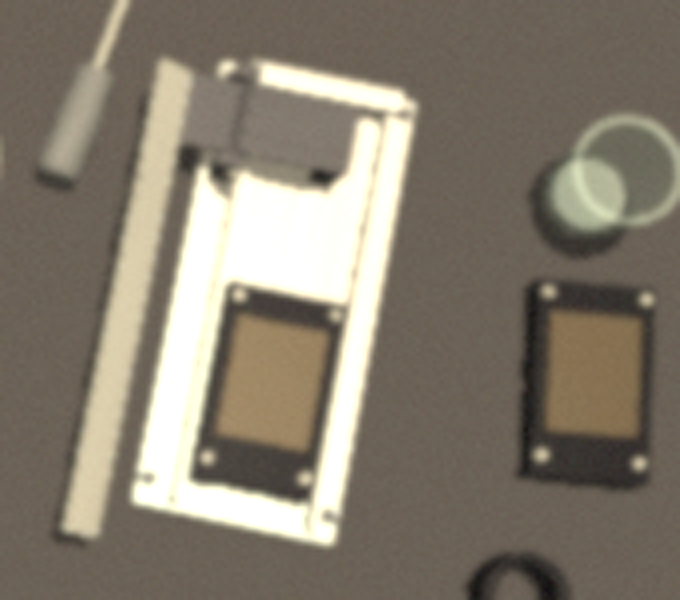

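View pics/scene0c.png

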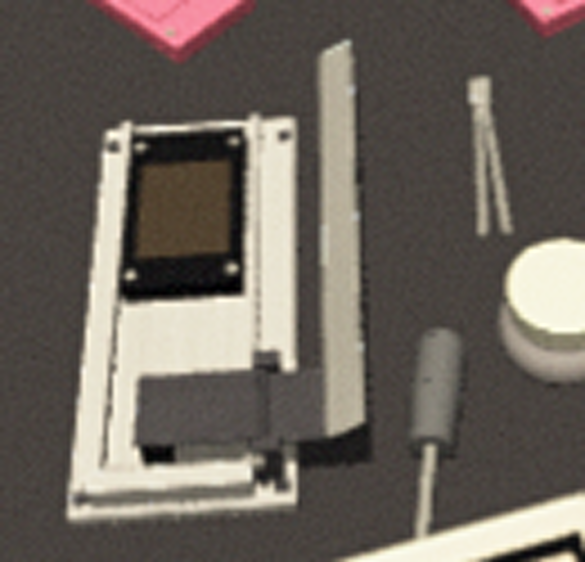

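The crop confirms it: the carrier sits between the white rails on the robot side of the grey flap, at crop (270,390). The spare lies loose on the right at crop (592,385). Next I'll get the fixture pose from the deck corners and the carrier position from its top edges.

```bash
cat > h.py <<'E'
import numpy as np, cv2
from rig import manip
def ray(n,px,z):
    c=manip.get_calibration(n); R=np.array(c['R']);t=np.array(c['t'])
    u=cv2.undistortPoints(np.array([[px]],float),c['mtx'],c['dist_coeffs'])[0,0]
    d=R.T@np.array([u[0],u[1],1]); o=-R.T@t
    return o+d*(z-o[2])/d[2]
def fit(F,W):
    F=np.array(F,float)[:,:2];W=np.array(W)[:,:2]
    f=F-F.mean(0);w=W-W.mean(0)
    a=np.arctan2((f[:,0]*w[:,1]-f[:,1]*w[:,0]).sum(),(f*w).sum())
    R=np.array([[np.cos(a),-np.sin(a)],[np.sin(a),np.cos(a)]])
    t=W.mean(0)-R@F.mean(0)
    return a,R,t,W-(F@R.T+t)
E
python3 - <<'E'
from h import *
top=[((133,502),(-.14,.06)),((336,545),(-.14,-.052)),((415,100),(.115,-.052))]
sc=[((297,118),(-.14,.06)),((105,128),(-.14,-.052)),((68,512),(.115,-.052)),((297,496),(.115,.06))]
T=[(f,ray("top",(330+p[0]/4-.4,95+p[1]/4-.4),.01)) for p,f in top]
S=[(f,ray("scene",(220+p[0]/4.5-.4,185+p[1]/4.5-.4),.01)) for p,f in sc]
for q in (T,S,T+S):
    a,R,t,r=fit([x[0] for x in q],[x[1] for x in q]); print(np.degrees(a),t,(r*1000).round(1).tolist())
def tofix(w): return (R.T@(w[:2]-t)*1000).round(1)
for p in [(232,283),(345,305),(310,500),(195,478)]: print('car top',tofix(ray("top",(330+p[0]/4-.4,95+p[1]/4-.4),.026)))
for p in [(132,130),(246,130),(243,290),(125,292)]: print('car sc',tofix(ray("scene",(220+p[0]/4.5-.4,185+p[1]/4.5-.4),.026)))
for p in [(60,530),(98,538),(160,58),(193,72)]: print('bar top',tofix(ray("top",(330+p[0]/4-.4,95+p[1]/4-.4),.041)))
for p in [(318,52),(350,40),(325,438),(364,422)]: print('bar sc',tofix(ray("scene",(220+p[0]/4.5-.4,185+p[1]/4.5-.4),.041)))
E
```

```text
-12.372616271661492 [ 0.61707127 -0.06101713] [[0.1, 0.6], [-0.4, -0.5], [0.3, -0.1]]
-12.92617753721317 [ 0.61736827 -0.05785912] [[2.7, 0.2], [0.9, -1.3], [-1.6, 0.3], [-2.0, 0.7]]
-12.585639045832357 [ 0.61726749 -0.05926476] [[-0.4, -1.6], [-0.5, -2.8], [0.4, -1.5], [3.3, 2.4], [0.9, 1.0], [-2.0, 1.1], [-1.7, 1.4]]
car top [-13.   30.7]
car top [-12.  -31.9]
car top [-120.5  -32.6]
car top [-121.8   30.2]
car sc [-121.9  -31.2]
car sc [-116.1   34.9]
car sc [-2.4 34.8]
car sc [ -6.4 -27.9]
bar top [-165.2   96.9]
bar top [-165.2   76.6]
bar top [97.1 94.8]
bar top [93.3 75.8]
bar sc [-160.6   78.3]
bar sc [-168.8   97.5]
bar sc [100.2  77.4]
bar sc [92.9 96.6]
```

```bash
cat >> h.py <<'E'
from scipy.spatial.transform import Rotation as Ro
YAW=np.radians(-12.5); O=np.array([.6172,-.0595])
FR=np.array([[np.cos(YAW),-np.sin(YAW)],[np.sin(YAW),np.cos(YAW)]])
def info(o=None):
    o=o or manip.get_obs(); p=np.array(o['ee_pos'])
    print('t',round(o['t'],2),'fix mm',(FR.T@(p[:2]-O)*1000).round(1),'z',round(p[2]*1000,1),'rot',np.round(o['tool_rot'],2),'F fix',(FR.T@np.array(o['force'])[:2]).round(1),round(o['force'][2],1),'w',round(o['grip_width']*91.8,1))
def go(fx,fy,z,yaw=167.5):
    o=manip.get_obs(); p=np.array(o['ee_pos'])
    R0=Ro.from_euler('xyz',o['tool_rot'],degrees=True); R1=Ro.from_euler('xyz',[180,0,yaw],degrees=True)
    w=np.r_[O+FR@np.array([fx,fy])/1000,z/1000]
    print('shift',(R0.inv().apply(w-p)).round(4),'turn',(R0.inv()*R1).as_rotvec(degrees=True).round(2))
E
python3 -c "
from h import *
info();go(-140,42,150)"
```

```text
t 0.1 fix mm [-584.3  448.2] z 226.1 rot [-1.7992e+02 -1.0000e-02  1.6408e+02] F fix [-0.   0.4] -0.5 w 92.0
shift [-0.4677 -0.3789  0.0765] turn [-0.08 -0.01 -3.42]
```

Emit:
{"fn": "step_arm", "kwargs": {
  "plan": "-0.03 -0.024 0 0 0 -1 0.065; -0.06 -0.048 0 0 0 -2 0.065; -0.09 -0.072 0 0 0 -3.4 0.065; -0.12 -0.097 0 0 0 -3.4 0.065; -0.15 -0.121 0 0 0 -3.4 0.065; -0.18 -0.146 0 0 0 -3.4 0.065; -0.21 -0.17 0 0 0 -3.4 0.065; -0.24 -0.194 0 0 0 -3.4 0.065; -0.27 -0.219 0 0 0 -3.4 0.065; -0.3 -0.243 0 0 0 -3.4 0.065"
}}

```text
t: 0.93
ee_pos: [0.3661, 0.1868, 0.2263]
tool_rot: [-179.9, -0.0, 167.5]
force: [1.1, -0.2, -0.1]
grip_width: 0.708
```

```bash
python3 -c "
from h import *
info();go(-140,42,120)"
```

```text
t 0.93 fix mm [-298.4  186.1] z 226.3 rot [-1.7992e+02 -3.0000e-02  1.6749e+02] F fix [1.1 0. ] -0.1 w 65.0
shift [-0.1585 -0.1439  0.1065] turn [-0.08 -0.03 -0.01]
```

Emit:
{"fn": "step_arm", "kwargs": {
  "plan": "-0.028 -0.025 0.005 0 0 0 0.065; -0.056 -0.05 0.02 0 0 0 0.065; -0.084 -0.076 0.04 0 0 0 0.065; -0.112 -0.102 0.06 0 0 0 0.065; -0.14 -0.127 0.085 0 0 0 0.065; -0.1585 -0.144 0.1065 0 0 0 0.065; -0.1585 -0.144 0.1065 0 0 0 0.065; -0.1585 -0.144 0.1065 0 0 0 0.065"
}}

```text
t: 1.6
ee_pos: [0.4889, 0.0106, 0.118]
tool_rot: [-179.9, -0.3, 167.3]
force: [-0.2, 0.5, -0.5]
grip_width: 0.708
```

```bash
python3 - <<'E'
from h import *
for n,(a,b,c,d) in {"top":(95,275,320,500),"scene":(150,310,200,370)}.items():
    im=manip.read_camera(n)[:,:,::-1]; cv2.imwrite(f"pics/{n}1.png",cv2.resize(np.ascontiguousarray(im[a:b,c:d]),None,fx=3.3,fy=3.3,interpolation=cv2.INTER_CUBIC))
info();go(-140,42,60)
E
```

```text
t 1.7 fix mm [-140.5   42.2] z 120.1 rot [-1.7993e+02 -7.0000e-02  1.6748e+02] F fix [-0.2  1.3] 0.8 w 64.8
shift [-0.0005 -0.0001  0.0601] turn [-0.07 -0.07 -0.02]
```

View pics/top1.png

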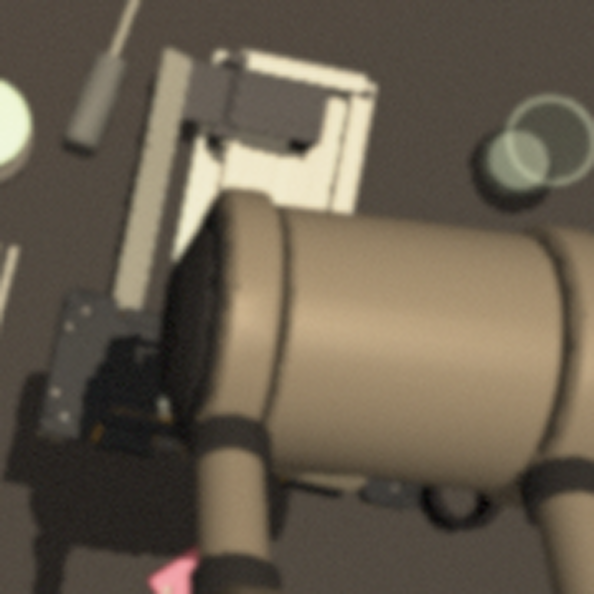

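View pics/scene1.png

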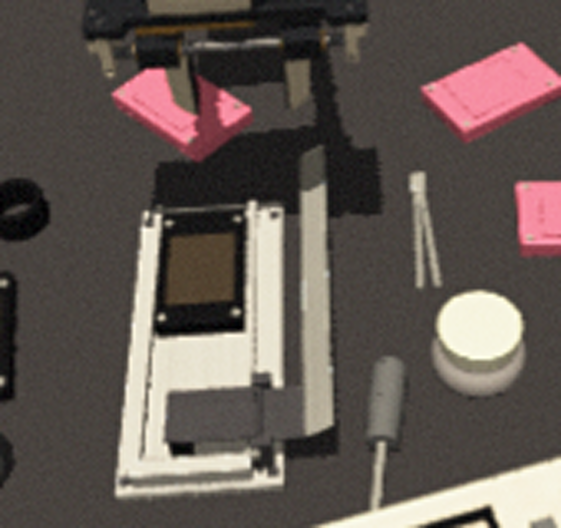

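```bash
python3 - <<'E'
from h import *
c=manip.get_calibration("scene")
for fy in (-9.5,0,9.5,74.5,84,93.5):
  for fx in (-131,-150):
   w=np.r_[O+FR@np.array([fx,fy])/1000,.120]
   q=cv2.projectPoints(w[None],cv2.Rodrigues(c['R'])[0],c['t'],c['mtx'],c['dist_coeffs'])[0][0,0]
   print(fy,fx,((q-[200,150])*3.3).round(1))
E
```

```text
-9.5 -131 [170.5 114.2]
-9.5 -150 [172.   96.6]
0 -131 [183.4 113.3]
0 -150 [184.7  95.8]
9.5 -131 [196.3 112.5]
9.5 -150 [197.4  94.9]
74.5 -131 [284.3 106.8]
74.5 -150 [284.1  89.4]
84 -131 [297.2 106. ]
84 -150 [296.8  88.6]
93.5 -131 [310.  105.2]
93.5 -150 [309.4  87.8]
```

The tips appear where I predicted: right (187,112), left (300,107). I'll descend on to the bar now.

Emit:
{"fn": "step_arm", "kwargs": {
  "plan": "-0.0005 0 0.02 0 0 0 0.065; -0.0005 0 0.04 0 0 0 0.065; -0.0005 0 0.06 0 0 0 0.065; -0.0005 0 0.07 0 0 0 0.065; -0.0005 0 0.078 0 0 0 0.065; -0.0005 0 0.084 0 0 0 0.065; -0.0005 0 0.09 0 0 0 0.065; -0.0005 0 0.092 0 0 0 0.065; -0.0005 0 0.092 0 0 0 0.065"
}}

```text
t: 2.45
ee_pos: [0.4898, 0.012, 0.0284]
tool_rot: [-179.9, -0.0, 167.5]
force: [-1.1, 1.4, 3.3]
grip_width: 0.709
```

```bash
python3 - <<'E'
from h import *
for n,(a,b,c,d) in {"scene":(150,310,200,370)}.items():
    im=manip.read_camera(n)[:,:,::-1]; cv2.imwrite(f"pics/{n}2.png",cv2.resize(np.ascontiguousarray(im[a:b,c:d]),None,fx=3.3,fy=3.3,interpolation=cv2.INTER_CUBIC))
info();go(-140,42,17)
E
```

```text
t 2.5 fix mm [-139.9   42.2] z 28.5 rot [-1.7994e+02 -3.0000e-02  1.6748e+02] F fix [-1.6  0.8] 3.1 w 65.2
shift [ 0.0001 -0.0002  0.0115] turn [-0.06 -0.03 -0.02]
```

View pics/scene2.png

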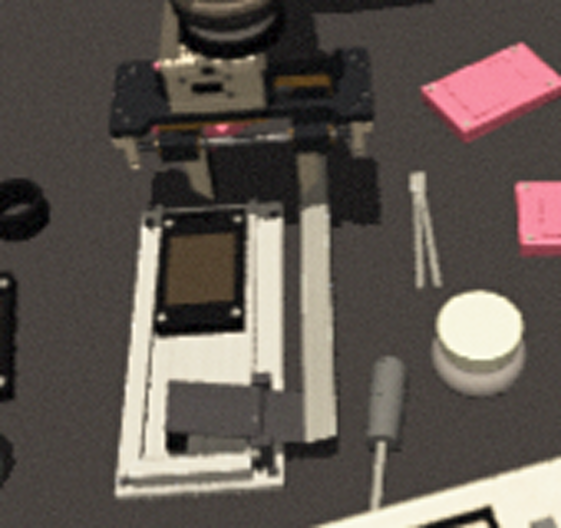

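The left tip is on the bar with about 3 N of reaction, and the flap is lifting. The right tip is clear behind the carrier, at crop (205,195). I'll go down to z 17.

Emit:
{"fn": "step_arm", "kwargs": {
  "plan": "0 0 0.004 0 0 0 0.065; 0 0 0.008 0 0 0 0.065; 0 0 0.0115 0 0 0 0.065; 0 0 0.0115 0 0 0 0.065; 0 0 0.0115 0 0 0 0.065"
}}

```text
t: 2.92
ee_pos: [0.4903, 0.0113, 0.0175]
tool_rot: [-179.9, 0.0, 167.5]
force: [-1.8, -2.7, 7.0]
grip_width: 0.705
```

```bash
python3 - <<'E'
from h import *
for n,(a,b,c,d) in {"scene":(150,310,200,370)}.items():
    im=manip.read_camera(n)[:,:,::-1]; cv2.imwrite(f"pics/{n}3.png",cv2.resize(np.ascontiguousarray(im[a:b,c:d]),None,fx=3.3,fy=3.3,interpolation=cv2.INTER_CUBIC))
info();go(-95,42,17)
E
```

```text
t 2.97 fix mm [-139.2   41.7] z 17.6 rot [-1.7991e+02  5.0000e-02  1.6747e+02] F fix [-1.4 -4.1] 6.6 w 64.7
shift [-0.0442  0.0003  0.0006] turn [-0.09  0.05 -0.03]
```

View pics/scene3.png

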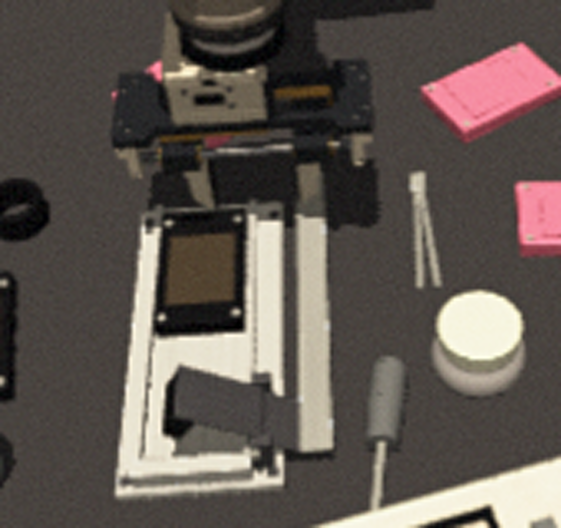

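The flap is clearly open. Now I'll push the carrier at about 5 mm per row while holding z.

Emit:
{"fn": "step_arm", "kwargs": {
  "plan": "-0.004 0 0.0005 0 0 0 0.065; -0.008 0 0.0005 0 0 0 0.065; -0.012 0 0.0005 0 0 0 0.065; -0.016 0 0.0005 0 0 0 0.065; -0.02 0 0.0005 0 0 0 0.065; -0.025 0 0.0005 0 0 0 0.065; -0.03 0 0.0005 0 0 0 0.065; -0.035 0 0.0005 0 0 0 0.065; -0.04 0 0.0005 0 0 0 0.065; -0.044 0 0.0005 0 0 0 0.065"
}}

```text
t: 3.8
ee_pos: [0.5327, 0.002, 0.0169]
tool_rot: [-179.9, -0.1, 167.5]
force: [-4.9, 0.9, 4.9]
grip_width: 0.712
```

```bash
python3 - <<'E'
from h import *
for n,(a,b,c,d) in {"scene":(150,310,200,370)}.items():
    im=manip.read_camera(n)[:,:,::-1]; cv2.imwrite(f"pics/{n}4.png",cv2.resize(np.ascontiguousarray(im[a:b,c:d]),None,fx=3.3,fy=3.3,interpolation=cv2.INTER_CUBIC))
info();go(-50,42,17)
E
```

```text
t 3.85 fix mm [-94.8  41.8] z 17.0 rot [-179.92    0.    167.47] F fix [-3.4  0.4] 4.0 w 64.9
shift [-0.0448  0.0003  0.    ] turn [-0.08  0.   -0.03]
```

View pics/scene4.png

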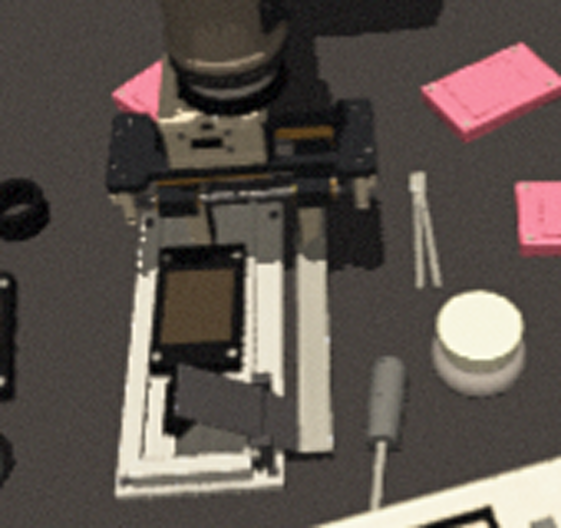

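The carrier is moving ahead of the right tip and the flap is still open. The push takes about 3.5 N. I'll carry on.

Emit:
{"fn": "step_arm", "kwargs": {
  "plan": "-0.004 0 0 0 0 0 0.065; -0.009 0 0 0 0 0 0.065; -0.014 0 0 0 0 0 0.065; -0.019 0 0 0 0 0 0.065; -0.024 0 0 0 0 0 0.065; -0.029 0 0 0 0 0 0.065; -0.034 0 0 0 0 0 0.065; -0.039 0 0 0 0 0 0.065; -0.044 0 0 0 0 0 0.065; -0.049 0 0 0 0 0 0.065"
}}

```text
t: 4.68
ee_pos: [0.582, -0.009, 0.017]
tool_rot: [-179.9, 0.0, 167.5]
force: [-4.2, 0.5, 4.0]
grip_width: 0.704
```

```bash
python3 - <<'E'
from h import *
for n,(a,b,c,d) in {"scene":(150,310,200,370)}.items():
    im=manip.read_camera(n)[:,:,::-1]; cv2.imwrite(f"pics/{n}5.png",cv2.resize(np.ascontiguousarray(im[a:b,c:d]),None,fx=3.3,fy=3.3,interpolation=cv2.INTER_CUBIC))
info();go(-20,42,17)
E
```

```text
t 4.73 fix mm [-44.1  41.7] z 17.2 rot [-1.7993e+02  1.0000e-01  1.6745e+02] F fix [-2.6  0.9] 4.2 w 65.2
shift [-0.0241  0.0003  0.0002] turn [-0.07  0.1  -0.05]
```

View pics/scene5.png

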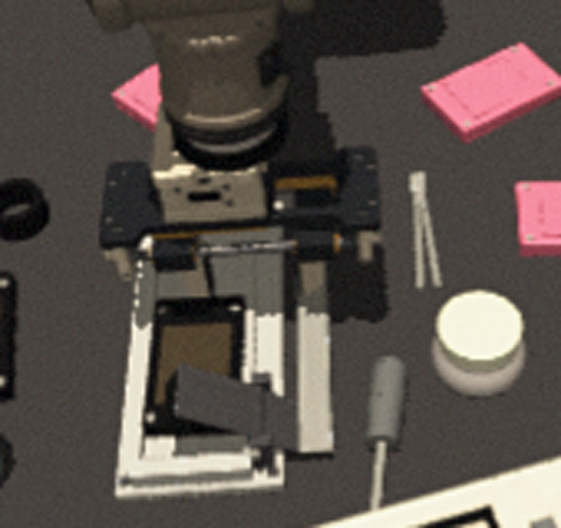

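The carrier's leading end is passing under the open flap, and there are about 24 mm left. I'll approach the last part slowly.

Emit:
{"fn": "step_arm", "kwargs": {
  "plan": "-0.004 0 0 0 0 0 0.065; -0.008 0 0 0 0 0 0.065; -0.012 0 0 0 0 0 0.065; -0.015 0 0 0 0 0 0.065; -0.017 0 0 0 0 0 0.065; -0.019 0 0 0 0 0 0.065; -0.021 0 0 0 0 0 0.065; -0.0225 0 0 0 0 0 0.065"
}}

```text
t: 5.4
ee_pos: [0.6053, -0.0142, 0.0172]
tool_rot: [-179.9, 0.1, 167.5]
force: [-5.1, 0.2, 4.0]
grip_width: 0.707
```

```bash
python3 - <<'E'
from h import *
info();go(-20,42,17)
E
```

```text
t 5.4 fix mm [-21.5  41.7] z 17.2 rot [-1.7993e+02  1.0000e-01  1.6745e+02] F fix [-5.  -0.9] 4.0 w 64.9
shift [-0.0015  0.0003  0.0002] turn [-0.07  0.1  -0.05]
```

Emit:
{"fn": "step_arm", "kwargs": {
  "plan": "-0.001 0 0 0 0 0 0.065; -0.002 0 0 0 0 0 0.065; -0.003 0 0 0 0 0 0.065; -0.003 0 0 0 0 0 0.065"
}}

```text
t: 5.73
ee_pos: [0.6063, -0.0144, 0.0171]
tool_rot: [-179.9, -0.2, 167.4]
force: [-11.4, 1.5, 8.9]
grip_width: 0.707
```

```bash
python3 - <<'E'
from h import *
for n,(a,b,c,d) in {"scene":(180,310,200,370)}.items():
    im=manip.read_camera(n)[:,:,::-1]; cv2.imwrite(f"pics/{n}6.png",cv2.resize(np.ascontiguousarray(im[a:b,c:d]),None,fx=4,fy=4,interpolation=cv2.INTER_CUBIC))
info()
E
```

```text
t 5.78 fix mm [-20.4  41.6] z 17.1 rot [-1.7992e+02 -1.5000e-01  1.6743e+02] F fix [-11.   -0.7] 9.8 w 65.0
```

View pics/scene6.png

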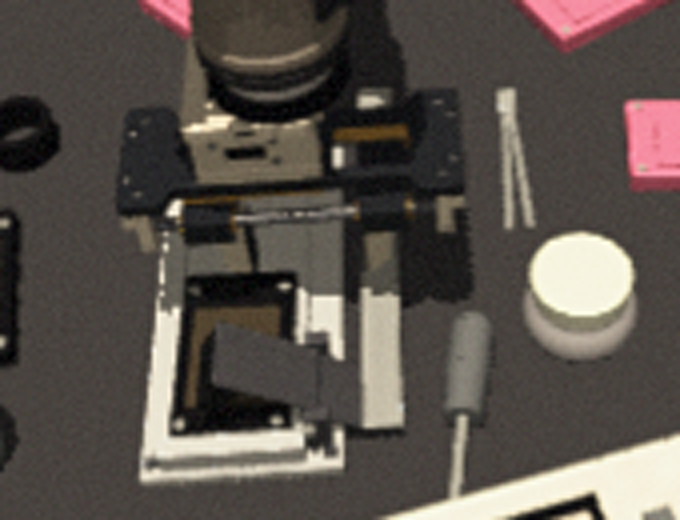

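Contact: the reaction rose to 11 N and the tool stalled about where home is expected. I'll push a little more to confirm it's the stop and not a jam.

Emit:
{"fn": "step_arm", "kwargs": {
  "plan": "-0.003 0 0 0 0 0 0.065; -0.004 0 0 0 0 0 0.065; -0.005 0 0 0 0 0 0.065; -0.005 0 0 0 0 0 0.065"
}}

```text
t: 6.12
ee_pos: [0.6065, -0.0145, 0.0171]
tool_rot: [-179.9, -0.8, 167.4]
force: [-19.2, 4.0, 17.3]
grip_width: 0.709
```

```bash
python3 - <<'E'
from h import *
info()
im=manip.read_camera("top")[:,:,::-1]; cv2.imwrite("pics/top7.png",cv2.resize(np.ascontiguousarray(im[90:240,340:470]),None,fx=4,fy=4,interpolation=cv2.INTER_CUBIC))
im=manip.read_camera("scene")[:,:,::-1]; im=np.ascontiguousarray(im);cv2.imwrite("pics/scene7f.png",im)
# carrier far corners seen in scene6 crop
for p in [(172,430),(297,425),(178,282),(298,276)]:
    print(p,(FR.T@(ray("scene",(200+p[0]/4-.4,180+p[1]/4-.4),.026)[:2]-O)*1000).round(1))
E
```

```text
t 6.12 fix mm [-20.2  41.6] z 17.1 rot [-179.89   -0.76  167.37] F fix [-19.6  -0.3] 17.3 w 65.1
(172, 430) [ 95.3 -32.2]
(297, 425) [97.8 36.8]
(178, 282) [ -5.3 -35.4]
(298, 276) [-3.5 36.2]
```

View pics/top7.png

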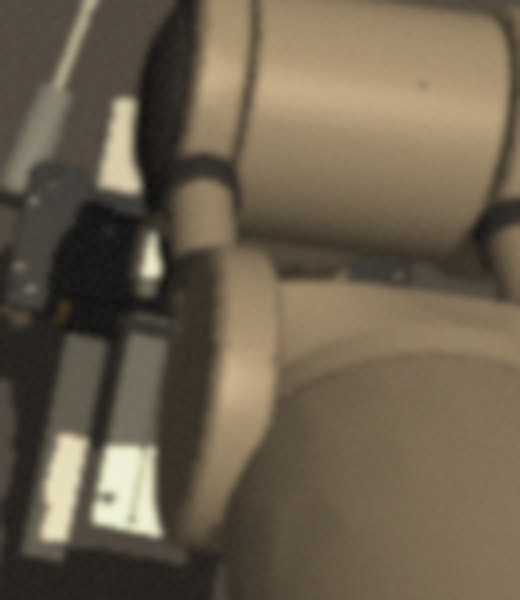

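With 8 N more the tool moved only 0.2 mm, so it's on the stop. I'll back the tip away from the carrier with the bar still down, then raise.

```bash
python3 -c "
from h import *
go(-28,42,17)"
```

```text
shift [0.0078 0.0003 0.0002] turn [-0.11 -0.75 -0.12]
```

Emit:
{"fn": "step_arm", "kwargs": {
  "plan": "0.001 0 0 0 -0.7 -0.1 0.065; 0.003 0 0 0 -0.7 -0.1 0.065; 0.005 0 0 0 -0.7 -0.1 0.065; 0.008 0 0 0 -0.7 -0.1 0.065; 0.008 0 0 0 -0.7 -0.1 0.065"
}}

```text
t: 6.63
ee_pos: [0.5998, -0.013, 0.0177]
tool_rot: [-179.9, 0.1, 167.5]
force: [3.5, -0.4, 4.4]
grip_width: 0.711
```

```bash
python3 - <<'E'
from h import *
info();go(-28,42,17)
im=manip.read_camera("scene")[180:310,200:370,::-1]; cv2.imwrite("pics/scene8.png",cv2.resize(np.ascontiguousarray(im),None,fx=4,fy=4,interpolation=cv2.INTER_CUBIC))
E
```

```text
t 6.63 fix mm [-27.1  41.6] z 17.7 rot [-1.7989e+02  1.1000e-01  1.6747e+02] F fix [3.5 0.4] 4.4 w 65.2
shift [0.0009 0.0004 0.0007] turn [-0.11  0.11 -0.03]
```

View pics/scene8.png

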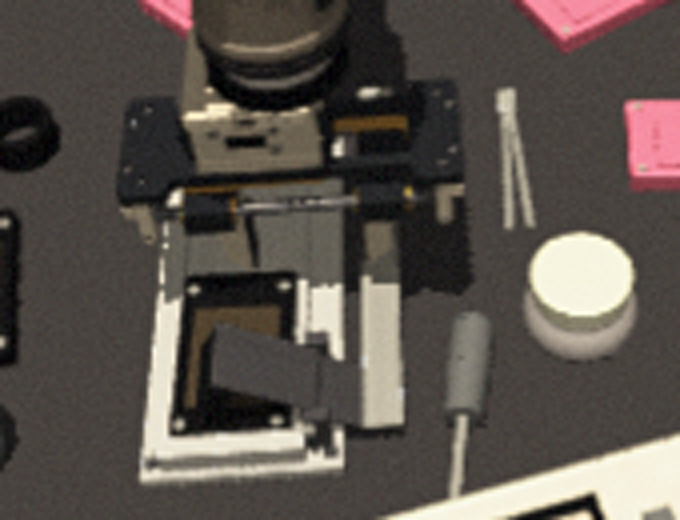

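The tip is clear, the carrier hasn't moved and the flap is still open. Next I'll let the bar up gently and rise clear.

Emit:
{"fn": "step_arm", "kwargs": {
  "plan": "0 0 -0.003 0 0 0 0.065; 0 0 -0.006 0 0 0 0.065; 0 0 -0.009 0 0 0 0.065; 0 0 -0.012 0 0 0 0.065; 0 0 -0.016 0 0 0 0.065; 0 0 -0.025 0 0 0 0.065; 0 0 -0.045 0 0 0 0.065; 0 0 -0.075 0 0 0 0.065; 0 0 -0.105 0 0 0 0.065; 0 0 -0.135 0 0 0 0.065"
}}

```text
t: 7.52
ee_pos: [0.599, -0.0128, 0.1542]
tool_rot: [-179.9, 0.0, 167.5]
force: [1.1, -0.6, -0.0]
grip_width: 0.707
```

Emit:
{"fn": "step_arm", "kwargs": {
  "plan": "0.02 0 -0.01 0 0 0 0.065; 0.05 0 -0.02 0 0 0 0.065; 0.08 0 -0.03 0 0 0 0.065; 0.11 0 -0.03 0 0 0 0.065; 0.14 0.03 -0.03 0 0 0 0.065; 0.16 0.06 -0.03 0 0 0 0.065; 0.18 0.09 -0.03 0 0 0 0.065; 0.2 0.12 -0.03 0 0 0 0.065; 0.2 0.12 -0.03 0 0 0 0.065"
}}

```text
t: 8.27
ee_pos: [0.427, 0.152, 0.1844]
tool_rot: [-180.0, -0.1, 167.7]
force: [-0.7, -0.4, 0.8]
grip_width: 0.706
```

```bash
python3 - <<'E'
from h import *
info()
im=manip.read_camera("scene")[180:310,200:370,::-1]; cv2.imwrite("pics/scene9.png",cv2.resize(np.ascontiguousarray(im),None,fx=4,fy=4,interpolation=cv2.INTER_CUBIC))
im=manip.read_camera("top")[90:240,340:500,::-1]; cv2.imwrite("pics/top9.png",cv2.resize(np.ascontiguousarray(im),None,fx=4,fy=4,interpolation=cv2.INTER_CUBIC))
E
```

```text
t 8.27 fix mm [-231.5  165.3] z 184.4 rot [-1.7995e+02 -5.0000e-02  1.6772e+02] F fix [-0.6 -0.5] 0.8 w 64.8
```

View pics/scene9.png

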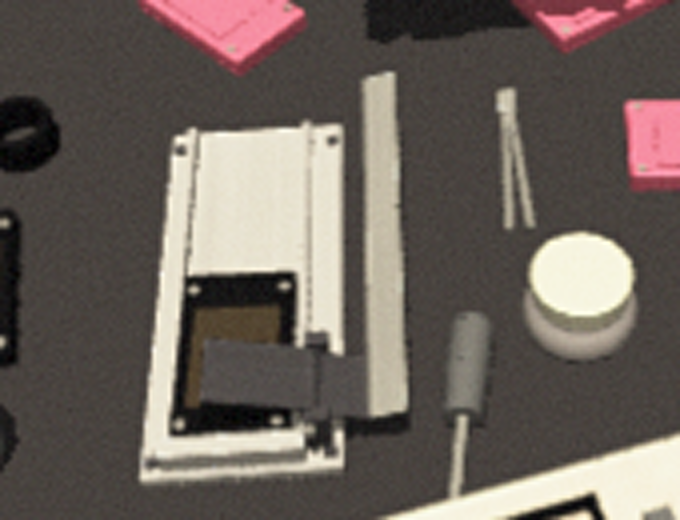

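View pics/top9.png

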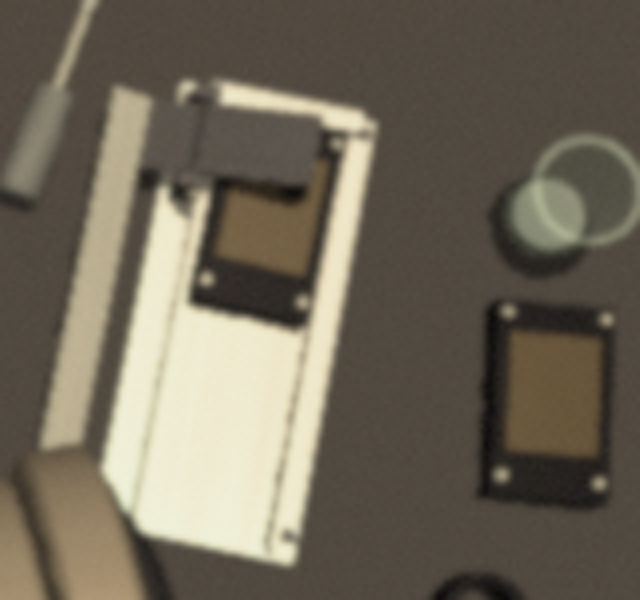

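The scene view shows the flap down on the carrier with its foot at crop (215,400), and the carrier's leading edge against the stop. In the top view the near edge runs from crop (190,300) to (303,328). I'll check that numerically and hand in.

```bash
python3 - <<'E'
from h import *
for p in [(191,302),(303,328)]:
    print((FR.T@(ray("top",(340+p[0]/4-.4,90+p[1]/4-.4),.026)[:2]-O)*1000).round(1))
info(); print(manip.hand_in())
E
```

```text
[-12.5  31.6]
[-13.9 -30.9]
t 8.37 fix mm [-228.6  162.5] z 184.4 rot [-1.7986e+02  6.0000e-02  1.6766e+02] F fix [ 0.5 -1.2] 0.5 w 65.1
the job is handed in; nothing more can be done
None
```

The carrier is pushed home against the end stop with the flap sprung down on it, and the job is handed in. It took about 8.4 s, and no verdict was reported.

**What I did:** The left fingertip pressed the bar to z ≈ 17 mm and held it there while the right tip pushed the carrier about 111 mm under the open flap. I then backed the tip off the carrier with the bar still down, let the bar up and moved clear.

**Checks:**
- **Home:** Pushing to about 20 N moved the tool only 0.2 mm more, at TCP x ≈ -20.2 mm; about -19.5 mm was expected at the stop.
- **Flap and carrier:** The last pictures show the flap resting on the carrier and no visible gap at the stop. The carrier had not moved when I backed off.
- **Arm:** It ended clear, with no contact force beyond sensor noise.
- **Bystanders:** Those in the last crops looked untouched. I did not re-check the wash bottle, but the arm did not go near it.

**Disagreement:** The top camera put the carrier's near edge at x ≈ -12.5 to -14 mm instead of the nominal -10 mm. I put this down to pixel and calibration error of a few mm, because that camera also read the starting carrier 1–2 mm short of its true length. The rigid stall at the stop is the stronger evidence.

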